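# Scrape both halves of a waffle plate and put it away

### The arm

A 6-joint arm with a two-finger parallel gripper is mounted at the origin on the work surface. World frame = base frame: x ahead of the robot, y to its left, z up, the work surface at z = 0. Lengths are in mm, angles in degrees, forces in N, time in s.
With the tool pointing down it reaches from about 300 to 850 mm from the base axis. Payload 4.2 kg.
Tool frame: the origin (TCP) lies on the centre line of the jaws, within the pads' length; the fingertips stand 8 mm ahead of it and the grasp point (between the pads) lies 11 mm behind it; z points along the fingers, y is the line along which they close (so a half turn about z gives the same grasp; the last joint's range is limited). The gripper opens to 91 mm and grips with 3 to 60 N. Pads are 32 mm wide; open, the fingers measure 118 mm over their backs; the gripper's body (76 mm by 178 mm) begins 60 mm behind the grasp point.
Start: joints at [-66.005, 18.312, 89.639, -0, 72.044, -1.146], TCP at [244.296, -520.54, 221.976] pointing down, gripper open.
Joint ranges: [-177.97, 177.97], [-48.28, 115.42], [12.27, 149.76], [-77.06, 257.06], [2.81, 150.46], [-146.56, 146.56]. Speed limits (degrees/s): [147.25, 147.25, 180, 180, 180, 180].

### API

Orientations are given as [roll, pitch, yaw] about the fixed x, y, z axes, in that order (R = Rz(yaw) Ry(pitch) Rx(roll)).
In Python, from workcell import telemetry, eyes, ticket gives the robot as it stands. The module is installed in compiled form; this text tells all that it offers.
- The arm moves only by the shell command python3 -m crank 'ROWS' [OPENING] [FORCE]. ROWS is JSON, a list of rows, each an object of numbers: "dx", "dy", "dz": the shift along the world's x, y, z normalised to -1 to 1, where 1 is 80 cm; "yaw": the turn about the world's z normalised to -1 to 1, where 1 is 5 degrees. A call has 1 to 10 rows; each row shifts and turns the commanded pose from where the row before left it; what a row does not reach is not made up. A row lasts 1/8 s, in which the tool goes at most 62.5 mm and 10.7 degrees, less where a joint would pass 70% of its speed; a pose out of reach is approached as far as the arm can. A call with a number of a shift or a turn outside -1 to 1 is refused whole. A call with a gripper value outside its range is refused whole. OPENING is the opening, from 0 (shut) to 1 (fully open), set as the call begins (- or left out, the last holds). The fingers move at their own pace and stop on an object; FORCE is the grip in N (left out, the last holds). Time passes only in rows, so rows that do not move let the fingers close. It gives the time, the measured TCP pose, the force, the opening and the grip force at its end, in the units of the state.
- telemetry.state(): the state, without advancing time (a new reading comes with each control period).
- eyes.grab_frame(name): name is "scene" or "top" or "wrist"; returns the picture (420x560x3 uint8, red, green, blue); there is no depth.
- eyes.calibration(name): a dict with "camera_matrix" (3x3 intrinsics, pixels), "world_from_camera" (4x4, takes a point from camera to world coordinates). Camera axes: x right, y down, z forward; pixel columns grow to the right and rows downward; lengths in mm; the calibration is good to about 2 mm. The wrist camera is an equidistant fisheye: a pixel r from the principal point sees the ray r / f radians off the axis. A picture is of the moment at which its call begins: read the wrist's pose just before it. calibration takes no time and is no camera call; for the wrist camera it gives the pose at the moment of the call.
- ticket.job_done(): hands the job in; it is judged then, once.
The state is a dict: "time_s": time; "qpos": joint angles; "qvel": joint speeds; "effort": joint torques, N m; "ee_pos": TCP position; "ee_rot": TCP orientation; "force": force on the tool from outside, world axes, zero at the start; "torque": the same for the moment, N m; "gripper_width": finger opening in mm; "gripper_force": force on a finger pad.
Only numpy, scipy, OpenCV 4.12 (cv2) and the standard library are available. Lean on these libraries where they do the work, as an engineer would, in place of code of your own. Each camera call takes 0.05 s, during which the arm holds its last target. There are 200 camera calls.

### The job

Scrape the waffle plate at the low steel scraper station: keeping its grid side up, first push the half with the forked tongue in under the bridge and its scraper, right up to the back stop, then draw the plate out, turn it end for end and do the same with the half that has the plain tongue. Then lay it gently, flat, grid up and lengthways, well inside the walnut compartment with the let-down glass flap, and leave the other things on the counter where they stand.

Things in the scene. Friction and masses are not known exactly. Their poses are not given: they have to be found in the camera images.
- plate: Aluminium waffle plate, grid of pockets on top: body 100 (x) by 96 (y) by 20 thick, too wide to grip. A tongue 36 wide, 20 thick, 40 long sticks out from the middle of each end (180 long overall): at +x forked (slot 12 wide, 27 deep), at -x plain and solid; grip these from above across the 36. 0.35 kg. Origin: centre of the underside, z up through the grid.
- fork_end (a point): Middle of the end face of the forked tongue, 90 along +x from the plate's origin, 10 above its underside.
- plain_end (a point): Middle of the end face of the plain tongue, 90 along -x from the plate's origin, 10 above its underside.
- station: Fixed low stainless scraper station, 222 by 150. Origin on the counter under its bridge; plates slide in along its +x. Bed 6 thick, x -120 to 102. Cheeks 104 apart inside, x -15 to 102, 44 high; flared guides from there to x -46, 126 apart. Bridge x -13 to 13, underside 46, top 62 high. Stop 50 high: with a tongue at it the plate's middle is at x 2.
- stop (a point): Middle of the inner face of the station's back stop, 92 along station +x from its origin, 16 above the counter (10 above the bed).
- scraper (a joint): Steel blade 92 wide and 24 long hanging under the bridge, hinge 38 above the counter: 0 rad hanging straight down, positive with its lower edge swung inwards (station +x). A plate pushed in swings it to about 1 rad; it falls back by itself.
- compartment: Fixed walnut compartment, open on top and at its -x front. Origin on the counter under its centre. Floor 6 thick, inside 226 by 140: inner faces of the side walls at y -70 and 70, of the back wall at x 108, walls 46 high. Its frosted glass flap lies let down flat in front, x -120 to -170, 5 high.
- jug: Bystander, leave alone: white ceramic jug, 140 high, 88 across, handle on its +y side. Origin: centre of the underside.
- jar: Bystander, leave alone: glass jar with wooden lid, 80 across, 120 high. Origin: centre of the underside.
- mug: Bystander, leave alone: blue ceramic mug, 76 across, 85 high, handle on its +y side. Origin: centre of the underside.
- syrup: Bystander, leave alone: amber glass bottle, 66 across, 160 high. Origin: centre of the underside.
- eggcup: Bystander, leave alone: small white cup, 48 across, 60 high. Origin: centre of the underside.
- salt: Bystander, leave alone: plain steel can, 44 across, 70 high. Origin: centre of the underside.
- ladle: Bystander, leave alone: stainless ladle lying down: bowl 76 across and 30 high at its origin, handle 8 thick running 190 along +y. Origin: centre of the underside of the bowl.
- tongs: Bystander, leave alone: red silicone tongs lying down, 200 long along y, about 48 wide, 16 high. Origin: centre of the underside.
Mind the look-alikes: they are no part of the job. What is meant by the plate is not orange, pink or purple, and is the larger of those in its own colour.

How it is judged:
By the outcome, as a careful person would: the job done as asked, in the order asked, and still so for the second after the job is handed in, with the robot touching nothing.
It also fails if it takes over 72 s, if anything falls off the work surface, if the arm or the gripper's body presses on something with over 40 N, if the wrist force passes 120 N, or if a joint passes its speed limit or range.

## Working session

There is one attempt and no reset: what is moved stays moved. The work goes in short steps, Python scripts to look and compute and a shell command to move; the robot and the scene stay as the last step left them, time stands still between calls to the robot, and variables do not carry over. Pictures are saved under pics/ and viewed, at most 10 in all, crops included, and the job is handed in when it is done.

```bash
mkdir -p pics
cat > h.py <<'E'
import numpy as np, cv2
from workcell import telemetry, eyes, ticket
def grab(n,save=None):
    c=eyes.calibration(n); im=eyes.grab_frame(n)
    if save: cv2.imwrite(f'pics/{save}.png',im[:,:,::-1])
    return im,c
def ray(c,n,u,v):
    K=np.array(c['camera_matrix']);T=np.array(c['world_from_camera'])
    x=(u-K[0,2])/K[0,0];y=(v-K[1,2])/K[1,1]
    if n=='wrist':
        th=np.hypot(x,y);s=np.sin(th)/max(th,1e-9);d=np.array([x*s,y*s,np.cos(th)])
    else: d=np.array([x,y,1.])
    return T[:3,3],T[:3,:3]@d
def onz(c,n,u,v,z):
    o,d=ray(c,n,u,v);return (o+d*(z-o[2])/d[2]).round(1)
def proj(c,n,p):
    K=np.array(c['camera_matrix']);T=np.array(c['world_from_camera'])
    q=T[:3,:3].T@(np.array(p)-T[:3,3]);
    if n=='wrist':
        r=np.hypot(q[0],q[1]);th=np.arctan2(r,q[2]);q=np.array([q[0]/r*th,q[1]/r*th,1])
    else: q=q/q[2]
    return (K[:2,:2]@q[:2]+K[:2,2]).round(1)
E
python3 - <<'E'
from h import *
a,c=grab('scene');b,d=grab('top')
cv2.imwrite('pics/a.png',cv2.resize(b[:,:,::-1],(800,600),interpolation=cv2.INTER_CUBIC));cv2.imwrite('pics/b.png',cv2.resize(a[:,:,::-1],(800,600),interpolation=cv2.INTER_CUBIC))
np.savez('s.npz',a=a,b=b)
for k in(c,d):print(np.round(k['camera_matrix'],1).tolist(),np.round(k['world_from_camera'],2).tolist())
print(telemetry.state())
E
```

```text
[[426.9, 0.0, 285.7], [0.0, 426.9, 212.0], [0.0, 0.0, 1.0]] [[0.09, 0.7, -0.7, 1493.91], [1.0, -0.08, 0.05, -49.85], [-0.02, -0.71, -0.71, 985.96], [0.0, 0.0, 0.0, 1.0]]
[[526.3, 0.0, 275.3], [0.0, 526.3, 208.2], [0.0, 0.0, 1.0]] [[0.02, -0.99, 0.17, 199.61], [-1.0, -0.02, 0.01, -16.12], [-0.01, -0.17, -0.99, 1934.95], [0.0, 0.0, 0.0, 1.0]]
{'time_s': 0.1, 'qpos': array([-6.60052479e+01,  1.83482402e+01,  8.96983537e+01, -7.35188566e-04,
        7.20425271e+01, -1.14552431e+00]), 'qvel': array([ 0.00509002, -0.13723401, -0.15980782,  0.05425162,  0.05016776,
        0.07288774]), 'effort': array([ 3.94213348e-04, -4.13333023e+01, -2.32510078e+01,  7.29272445e-02,
        4.21965960e-02, -6.29708757e-05]), 'ee_pos': array([ 244.10963082, -520.14458228,  221.20890164]), 'ee_rot': array([-1.79910883e+02, -1.08281103e-03,  2.51405027e+01]), 'force': array([ 3.13824396e-01,  6.19849881e-02, -1.75939554e-04]), 'torque': array([-0.00279381,  0.00760737,  0.02787246]), 'gripper_force': 0.0, 'gripper_width': 91.14369475774954}
```

View pics/a.png

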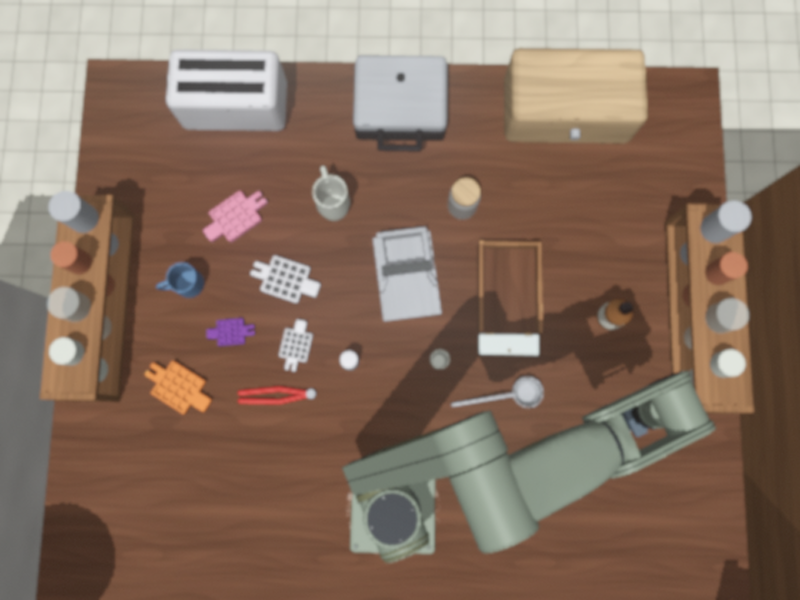

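View pics/b.png

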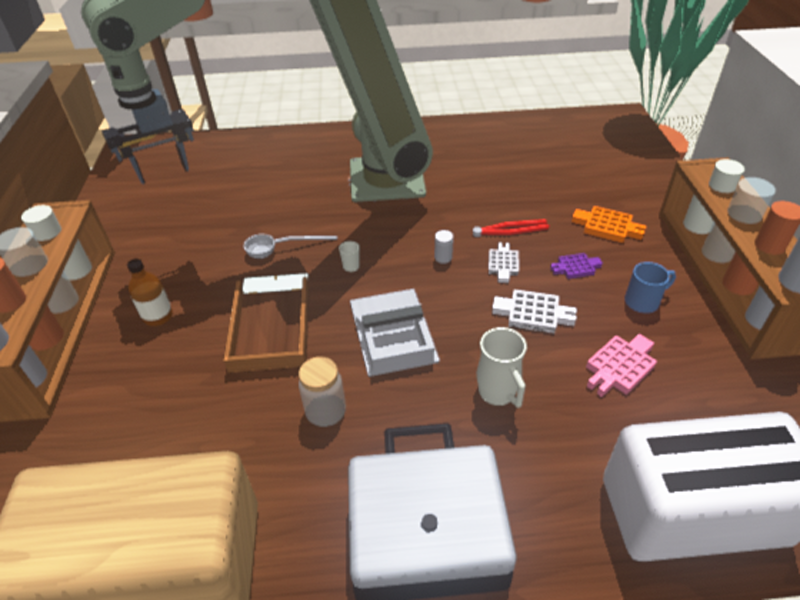

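The top view (800x600) shows these candidates: large white plate (285,279), small white plate (295,345), and orange (178,387), pink (235,215) and purple (230,332) ones. The large white one fits, being the largest in its colour and not orange, pink or purple. Its forked tongue points left (about 260,268). The station is at (407,273) with its open bed towards the robot. The compartment is at (510,290) with its flap at (510,345).

Run:
```python
from h import *
b=np.load('s.npz')['b'];d=eyes.calibration('top')
hsv=cv2.cvtColor(b,cv2.COLOR_RGB2HSV)
cv2.imwrite('pics/c.png',cv2.resize(b[150:265,160:400,::-1],(800,383),interpolation=cv2.INTER_CUBIC))
m=((hsv[...,1]<70)&(hsv[...,2]>110)).astype(np.uint8)
m=cv2.morphologyEx(m,cv2.MORPH_CLOSE,np.ones((5,5)))
cs,_=cv2.findContours(m,0,2)
for k in cs:
    r=cv2.minAreaRect(k);M=cv2.moments(k)
    if 100<M['m00']<12000 and 120<r[0][1]<300:
        u,v=M['m10']/M['m00'],M['m01']/M['m00'];print('blob',u,v,r,onz(d,'top',u,v,10))
        if 172<u<230 and 170<v<220:
            P=np.array([onz(d,'top',*p[0],20)[:2] for p in k],np.float32)
            # dense area points -> PCA
            ys,xs=np.nonzero(cv2.drawContours(np.zeros_like(m),[k],-1,1,-1))
            Q=np.array([onz(d,'top',x,y,20)[:2] for x,y in zip(xs,ys)])
            c0=Q.mean(0);w,V=np.linalg.eigh(np.cov((Q-c0).T));a=V[:,1];n=V[:,0]
            print('plate',c0,np.degrees(np.arctan2(a[1],a[0])),((Q-c0)@a).min(),((Q-c0)@a).max(),((Q-c0)@n).min(),((Q-c0)@n).max())
```

```text
blob 359.70041444641794 275.7027827116637 ((347.5, 274.0), (22.0, 65.0), 90.0) [ 289.4 -302.6   10. ]
blob 307.4541984732824 251.09923664122138 ((307.5, 251.0), (12.0, 13.0), 90.0) [ 375.1 -112.5   10. ]
blob 243.84102564102562 251.6482051282051 ((243.75001525878906, 251.75001525878906), (14.849241256713867, 14.142135620117188), 45.0) [368.7 120.3  10. ]
blob 509.6062992125984 254.091426071741 ((509.4615478515625, 254.69227600097656), (21.0786075592041, 24.406808853149414), 56.3099365234375) [ 378.1 -848.3   10. ]
blob 8.742382271468143 256.38411819021235 ((8.126331329345703, 255.8042755126953), (24.518205642700195, 13.839960098266602), 72.6459732055664) [335.  983.3  10. ]
blob 355.9507864028412 240.69837645865042 ((355.5, 241.0), (16.0, 43.0), 90.0) [ 416.6 -289.9   10. ]
blob 206.56179466006054 241.1838700798238 ((206.58827209472656, 241.14706420898438), (22.070741653442383, 38.32062911987305), 14.03624439239502) [404.6 258.5  10. ]
blob 509.5405576679341 220.68948035487958 ((509.38958740234375, 221.37586975097656), (24.166234970092773, 28.816781997680664), 48.366458892822266) [ 501.2 -854.9   10. ]
blob 199.4638415476739 195.02149547059724 ((199.35000610351562, 194.95001220703125), (51.22889709472656, 29.4091796875), 18.434947967529297) [577.  292.3  10. ]
plate [575.10893322 290.8206418 ] 71.66399139525282 -95.76543505413974 96.26110234403865 -55.3747101978769 54.97933236651003
blob 284.17166160849774 191.46958775923116 ((284.1877136230469, 191.10592651367188), (64.4109115600586, 43.28550720214844), 82.56858825683594) [596.2 -23.6  10. ]
blob 322.55347384855577 145.25604996096797 ((323.0039367675781, 143.68524169921875), (21.835525512695312, 19.03609848022461), 14.743562698364258) [ 777.3 -165.9   10. ]
blob 231.00655498907503 136.60014566642388 ((230.5, 134.5), (39.0, 25.0), 90.0) [805.6 182.2  10. ]
```

View pics/c.png

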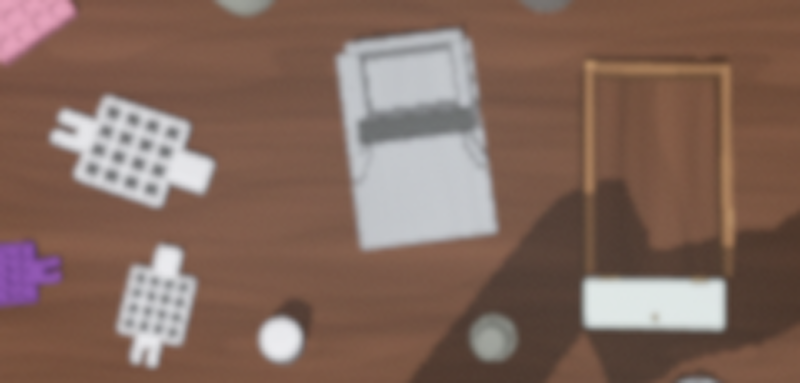

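The crop confirms it: large white plate with its forked tongue at upper left (75,128) and its plain tongue at right (195,172), grid up. Measured centre is about (575,291), yaw about 71.7°. I'm moving over the station for a close look.

```bash
python3 -m crank '[{"dx":0.03,"dy":0.06,"yaw":0.5},{"dx":0.03,"dy":0.06,"yaw":0.5},{"dx":0.03,"dy":0.06,"yaw":0.5},{"dx":0.03,"dy":0.06,"yaw":0.5},{"dx":0.03,"dy":0.06,"yaw":0.5},{"dx":0.03,"dy":0.06,"yaw":0.5},{"dx":0.03,"dy":0.06,"yaw":0.5},{"dx":0.03,"dy":0.06,"yaw":0.5},{"dx":0.03,"dy":0.06,"yaw":0.5},{"dx":0.03,"dy":0.06,"yaw":0.5}]' 1
python3 -m crank '[{"dz":0.02},{"dz":0.02},{}]'
python3 - <<'E'
from h import *
d=eyes.calibration('top')
f=lambda x,y:(160+x/3.333-0.35,150+y/3.333-0.35)
for n,z,P in(('bed',6,[(360,248),(497,233)]),('stop corners',50,[(345,43),(463,29)]),('bridge',62,[(359,127),(357,143),(474,109),(476,127)]),('flap',5,[(583,278),(725,280),(725,329),(583,329)]),('wall',46,[(585,62),(730,66)])):
    print(n,[onz(d,'top',*f(*p),z)[:2].tolist() for p in P])
im,c=grab('wrist','w1');np.savez('w1.npz',im=im,K=c['camera_matrix'],T=c['world_from_camera'])
print(telemetry.state()['ee_pos'],telemetry.state()['ee_rot'],c)
cv2.imwrite('pics/w1b.png',cv2.resize(im[:,:,::-1],(800,600),interpolation=cv2.INTER_CUBIC))
E
```

```text
bed [[472.8, 35.4], [492.5, -116.5]]
stop corners [[695.5, 55.9], [713.7, -74.5]]
bridge [[598.2, 38.0], [580.3, 39.8], [620.5, -87.2], [600.4, -89.6]]
flap [[444.0, -212.0], [444.7, -368.8], [390.4, -368.1], [387.5, -212.1]]
wall [[679.4, -209.9], [677.7, -370.0]]
[ 244.14376599 -520.18354134  221.28922908] [-1.79920406e+02 -1.76104235e-03  2.51428639e+01] {'camera_matrix': array([[325.1922621 ,   0.        , 281.24039439],
       [  0.        , 325.1922621 , 212.23409113],
       [  0.        ,   0.        ,   1.        ]]), 'world_from_camera': array([[ 4.25803562e-01, -8.72706246e-01, -2.38904029e-01,
         3.10091685e+02],
       [-9.04815224e-01, -4.10943292e-01, -1.11512427e-01,
        -4.88584740e+02],
       [-8.58416709e-04,  2.63646391e-01, -9.64619015e-01,
         3.83241911e+02],
       [ 0.00000000e+00,  0.00000000e+00,  0.00000000e+00,
         1.00000000e+00]])}validation failed for argument at $[0]...
validation failed for argument at $[0]...
```

View pics/w1b.png

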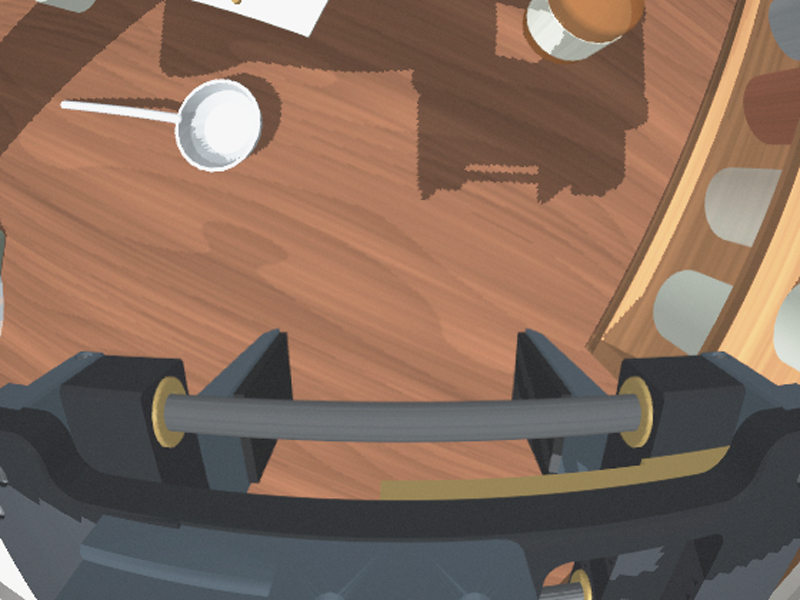

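The moves were refused, probably because every row needs all four keys. The wrist view shows the jaws at the bottom, with the ladle (220,125) and the flap (260,15) ahead.

```bash
python3 -m crank '[{"dx":0.03,"dy":0.06,"dz":0,"yaw":0.5},{"dx":0.03,"dy":0.06,"dz":0,"yaw":0.5},{"dx":0.03,"dy":0.06,"dz":0,"yaw":0.5},{"dx":0.03,"dy":0.06,"dz":0,"yaw":0.5},{"dx":0.03,"dy":0.06,"dz":0,"yaw":0.5},{"dx":0.03,"dy":0.06,"dz":0,"yaw":0.5},{"dx":0.03,"dy":0.06,"dz":0,"yaw":0.5},{"dx":0.03,"dy":0.06,"dz":0,"yaw":0.5},{"dx":0.03,"dy":0.06,"dz":0,"yaw":0.5},{"dx":0.03,"dy":0.06,"dz":0,"yaw":0.5}]' 1
```

```text
time_s: 1.4
ee_pos: [484.7, -38.8, 221.9]
ee_rot: [180.0, 0.0, 50.2]
force: [0.3, -1.5, 1.1]
gripper_width: 90.9
gripper_force: 0.0
```

Run:
```python
from h import *
im,c=grab('wrist');np.savez('w1.npz',im=im,K=c['camera_matrix'],T=c['world_from_camera'])
cv2.imwrite('pics/w2.png',cv2.resize(im[:,:,::-1],(800,600),interpolation=cv2.INTER_CUBIC))
```

```text
(no output)
```

View pics/w2.png

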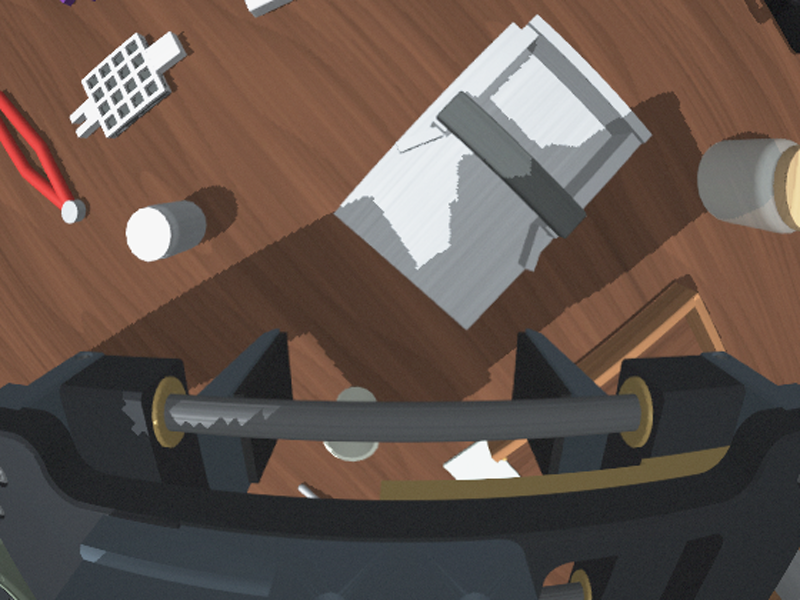

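The station is clear here: front bed corners (335,209) and (466,328), bridge top corners (437,118), (461,92), (585,210) and (568,236), stop outer corners (537,16) and (650,134).

Run:
```python
from h import *
z=np.load('w1.npz');c={'camera_matrix':z['K'],'world_from_camera':z['T']}
g=lambda x,y,h:onz(c,'wrist',(x+.5)*.7-.5,(y+.5)*.7-.5,h)[:2]
A,B=g(335,209,6),g(466,328,6);print('bed',A,B,np.linalg.norm(A-B),np.degrees(np.arctan2(*(A-B)[::-1]))-90)
for z0 in (50,):
  C,D=g(537,16,z0),g(650,134,z0);print('stop',C,D,np.linalg.norm(C-D),np.degrees(np.arctan2(*(C-D)[::-1]))-90, np.linalg.norm((A+B-C-D)/2))
P=[g(*p,62) for p in((437,118),(461,92),(585,210),(568,236))];print('bridge',P,np.mean(P,0),np.linalg.norm(P[0]-P[3]),np.degrees(np.arctan2(*(P[0]-P[3])[::-1]))-90,np.degrees(np.arctan2(*(P[1]-P[2])[::-1]))-90)
x=np.array([np.cos(np.radians(7.5)),np.sin(np.radians(7.5))]);print('origin from bed',(A+B)/2+120*x)
```

```text
bed [474.   34.9] [ 493.4 -113.5] 149.66268740070117 7.447913063621712
stop [690.2  53.7] [708.9 -70.3] 125.40211321983372 8.575949764859573 218.06472089726026
bridge [array([576.9,  36.1]), array([601.8,  40.2]), array([622.1, -80.3]), array([599.9, -87.5])] [600.175 -22.875] 125.72175627153798 10.541267666195978 9.562529980690059
origin from bed [602.67338336 -23.63685693]
```

```bash
python3 -m crank '[{"dx":0.017,"dy":0.0655,"dz":0,"yaw":0.86},{"dx":0.017,"dy":0.0655,"dz":0,"yaw":0.86},{"dx":0.017,"dy":0.0655,"dz":0,"yaw":0.86},{"dx":0.017,"dy":0.0655,"dz":0,"yaw":0.86},{"dx":0.017,"dy":0.0655,"dz":0,"yaw":0.86},{"dx":0,"dy":0,"dz":0,"yaw":0}]' 1
cat >> h.py <<'E'
def plate(save=None,z=20):
    im,c=grab('wrist')
    if save: cv2.imwrite(f'pics/{save}.png',im[:,:,::-1])
    hsv=cv2.cvtColor(im,cv2.COLOR_RGB2HSV)
    m=((hsv[...,1]<50)&(hsv[...,2]>140)).astype(np.uint8)
    cs,_=cv2.findContours(m,0,1)
    for k in cs:
        if cv2.contourArea(k)<3000: continue
        Q=np.array([onz(c,'wrist',*p[0],z)[:2] for p in k])
        r=cv2.minAreaRect(Q.astype(np.float32));B=cv2.boxPoints(r)
        e=[(B[1]-B[0]),(B[2]-B[1])];e=max(e,key=np.linalg.norm)
        print(cv2.contourArea(k),'px',k[:,0].mean(0),'ctr',np.round(r[0],1),'size',np.round(r[1],1),'yaw',round(np.degrees(np.arctan2(e[1],e[0])),2))
    return im,c
E
python3 -c "
from h import *
plate('p1')"
```

```text
time_s: 2.2
ee_pos: [552.6, 224.5, 221.0]
ee_rot: [-180.0, -0.0, 71.9]
force: [-0.1, -0.3, -1.4]
gripper_width: 91.4
gripper_force: 0.0
3735.0 px [158.86928105 201.80065359] ctr [406.1 258.6] size [ 69.8 128. ] yaw -10.97
4985.0 px [505.06417112 180.14171123] ctr [845.4 124.6] size [138.4 181.1] yaw -13.36
9498.5 px [281.91389432 123.65753425] ctr [574.  291.5] size [179.   97.3] yaw 71.84
```

```bash
python3 -m crank '[{"dx":-0.0012,"dy":-0.0017,"dz":-0.06,"yaw":0},{"dx":0,"dy":0,"dz":-0.07,"yaw":0},{"dx":0,"dy":0,"dz":-0.065,"yaw":0},{"dx":0,"dy":0,"dz":-0.04,"yaw":0},{"dx":0,"dy":0,"dz":-0.02,"yaw":0},{"dx":0,"dy":0,"dz":-0.0085,"yaw":0},{"dx":0,"dy":0,"dz":0,"yaw":0}]' 1
python3 -m crank '[{"dx":0,"dy":0,"dz":0,"yaw":0},{"dx":0,"dy":0,"dz":0,"yaw":0},{"dx":0,"dy":0,"dz":0,"yaw":0},{"dx":0,"dy":0,"dz":0,"yaw":0},{"dx":0,"dy":0,"dz":0,"yaw":0},{"dx":0,"dy":0,"dz":0,"yaw":0}]' 0 40
```

```text
time_s: 3.12
ee_pos: [551.9, 219.9, 11.9]
ee_rot: [179.9, -0.0, 71.6]
force: [-0.7, -0.7, 0.3]
gripper_width: 91.3
gripper_force: 0.0
time_s: 3.88
ee_pos: [551.4, 220.1, 11.2]
ee_rot: [180.0, 0.0, 71.6]
force: [0.5, 0.6, 0.4]
gripper_width: 35.8
gripper_force: 40.0
```

Grip is good (35.8 mm). Next I lift, turn to the station's yaw and hover at its mouth.

```bash
python3 -m crank '[{"dx":0,"dy":0,"dz":0.04,"yaw":0},{"dx":0,"dy":0,"dz":0.06,"yaw":0},{"dx":0,"dy":0,"dz":0.05,"yaw":0},{"dx":-0.0133,"dy":-0.0259,"dz":0,"yaw":-0.98},{"dx":-0.0133,"dy":-0.0259,"dz":0,"yaw":-0.98},{"dx":-0.0133,"dy":-0.0259,"dz":0,"yaw":-0.98},{"dx":-0.0133,"dy":-0.0259,"dz":0,"yaw":-0.98},{"dx":-0.0133,"dy":-0.0259,"dz":0,"yaw":-0.98},{"dx":-0.0133,"dy":-0.0259,"dz":0,"yaw":-0.98},{"dx":-0.0133,"dy":-0.0259,"dz":0,"yaw":-0.98}]'
python3 -m crank '[{"dx":-0.0133,"dy":-0.0259,"dz":0,"yaw":-0.98},{"dx":-0.0133,"dy":-0.0259,"dz":0,"yaw":-0.98},{"dx":-0.0133,"dy":-0.0259,"dz":0,"yaw":-0.98},{"dx":-0.0133,"dy":-0.0259,"dz":0,"yaw":-0.98},{"dx":-0.0133,"dy":-0.0259,"dz":0,"yaw":-0.98},{"dx":-0.0133,"dy":-0.0259,"dz":0,"yaw":-0.98},{"dx":0,"dy":0,"dz":0,"yaw":0},{"dx":0,"dy":0,"dz":0,"yaw":0}]'
python3 - <<'E'
from h import *
im,c=grab('wrist');np.savez('w2.npz',im=im,K=c['camera_matrix'],T=c['world_from_camera'])
cv2.imwrite('pics/w3.png',cv2.resize(im[:,:,::-1],(800,600),interpolation=cv2.INTER_CUBIC))
print(telemetry.state()['qpos'])
E
```

```text
time_s: 5.12
ee_pos: [475.6, 74.2, 130.5]
ee_rot: [-180.0, 0.1, 37.2]
force: [0.3, 0.5, -2.9]
gripper_width: 35.5
gripper_force: 40.0
time_s: 6.12
ee_pos: [413.0, -48.9, 131.0]
ee_rot: [-180.0, 0.0, 8.0]
force: [0.1, -0.0, -3.9]
gripper_width: 35.8
gripper_force: 40.0
[-8.32472719e+00  9.11771452e+00  1.16955827e+02  1.48413078e-02
  5.39363643e+01  7.36640987e+01]
```

View pics/w3.png

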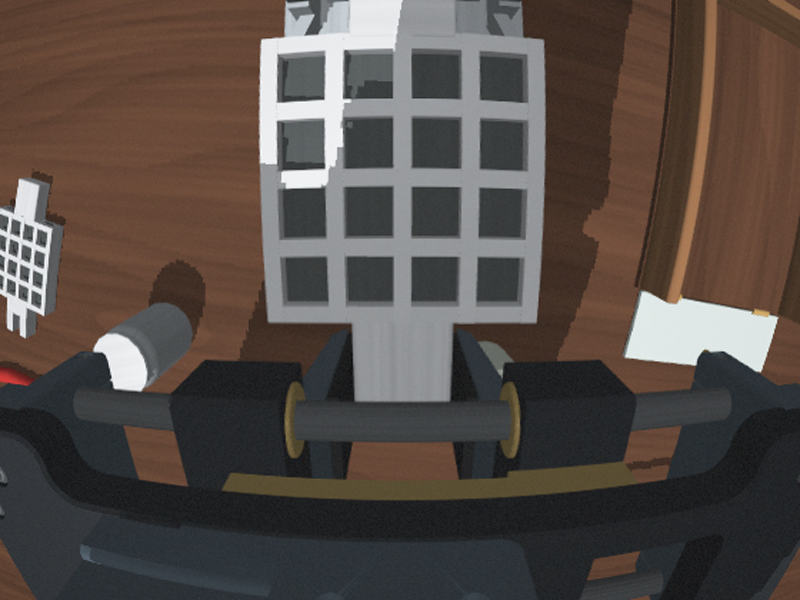

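The plate is held straight, and the station guides show evenly on both sides of it (285 to 523 about 403). The flap is at (640,291), (625,357), (778,317) and (762,370). I'll lower it onto the bed.

```bash
python3 -m crank '[{"dx":0,"dy":0,"dz":-0.04,"yaw":0},{"dx":0,"dy":0,"dz":-0.05,"yaw":0},{"dx":0,"dy":0,"dz":-0.03,"yaw":0},{"dx":0,"dy":0,"dz":-0.012,"yaw":0},{"dx":0,"dy":0,"dz":-0.005,"yaw":0},{"dx":0,"dy":0,"dz":-0.0045,"yaw":0},{"dx":0,"dy":0,"dz":-0.001,"yaw":0},{"dx":0,"dy":0,"dz":0,"yaw":0}]'
python3 - <<'E'
from h import *
z=np.load('w2.npz');c={'camera_matrix':z['K'],'world_from_camera':z['T']}
g=lambda x,y,h:onz(c,'wrist',(x+.5)*.7-.5,(y+.5)*.7-.5,h)[:2]
F=[g(640,291,5),g(625,357,5),g(762,370,5),g(778,317,5)];print(F)
d=eyes.calibration('top');print([onz(d,'top',430,v,80) for v in(215,225)])
E
```

```text
time_s: 7.18
ee_pos: [413.3, -49.3, 17.6]
ee_rot: [180.0, -0.1, 7.9]
force: [-0.4, 0.2, -2.3]
gripper_width: 36.0
gripper_force: 40.0
[array([ 439.5, -213.3]), array([ 390. , -215.4]), array([ 391.8, -365.5]), array([ 439.9, -364.8])]
[array([ 505.5, -543.7,   80. ]), array([ 469.6, -542.6,   80. ])]
```

```bash
python3 -m crank '[{"dx":0.0124,"dy":0.0017,"dz":0,"yaw":0},{"dx":0.0124,"dy":0.0017,"dz":0,"yaw":0},{"dx":0.0124,"dy":0.0017,"dz":0,"yaw":0},{"dx":0.0124,"dy":0.0017,"dz":0,"yaw":0},{"dx":0,"dy":0,"dz":0,"yaw":0}]'
python3 -m crank '[{"dx":0.0124,"dy":0.0017,"dz":0,"yaw":0},{"dx":0.0124,"dy":0.0017,"dz":0,"yaw":0},{"dx":0.0124,"dy":0.0017,"dz":0,"yaw":0},{"dx":0.0124,"dy":0.0017,"dz":0,"yaw":0},{"dx":0,"dy":0,"dz":0,"yaw":0}]'
```

```text
time_s: 7.8
ee_pos: [454.1, -43.8, 17.2]
ee_rot: [180.0, -0.1, 8.0]
force: [-0.1, -0.2, -2.8]
gripper_width: 35.4
gripper_force: 40.0
time_s: 8.43
ee_pos: [494.0, -38.3, 17.1]
ee_rot: [180.0, -0.1, 7.9]
force: [1.4, 0.2, -2.3]
gripper_width: 35.7
gripper_force: 40.0
```

```bash
python3 -m crank '[{"dx":0.0124,"dy":0.0017,"dz":0,"yaw":0},{"dx":0.0124,"dy":0.0017,"dz":0,"yaw":0},{"dx":0.0124,"dy":0.0017,"dz":0,"yaw":0},{"dx":0,"dy":0,"dz":0,"yaw":0}]'
python3 -m crank '[{"dx":0.0035,"dy":0.0005,"dz":0,"yaw":0},{"dx":0.0025,"dy":0.0003,"dz":0,"yaw":0},{"dx":0,"dy":0,"dz":0,"yaw":0}]'
```

```text
time_s: 8.93
ee_pos: [523.8, -34.2, 17.1]
ee_rot: [180.0, -0.1, 7.9]
force: [1.5, -0.2, -2.5]
gripper_width: 35.9
gripper_force: 40.0
time_s: 9.3
ee_pos: [527.1, -33.6, 17.1]
ee_rot: [180.0, -0.0, 7.9]
force: [-1.5, -0.1, -1.2]
gripper_width: 36.1
gripper_force: 40.0
```

```bash
python3 -m crank '[{"dx":0.0013,"dy":0.0002,"dz":0,"yaw":0},{"dx":0.0013,"dy":0.0002,"dz":0,"yaw":0},{"dx":0,"dy":0,"dz":0,"yaw":0}]'
python3 -m crank '[{"dx":0.0013,"dy":0.0002,"dz":0,"yaw":0},{"dx":0,"dy":0,"dz":0,"yaw":0},{"dx":0,"dy":0,"dz":0,"yaw":0}]'
```

```text
time_s: 9.68
ee_pos: [528.5, -33.3, 17.1]
ee_rot: [-180.0, 0.1, 7.9]
force: [-4.9, 0.0, 0.3]
gripper_width: 35.6
gripper_force: 40.0
time_s: 10.05
ee_pos: [528.6, -33.4, 17.2]
ee_rot: [-180.0, 0.2, 7.9]
force: [-5.8, -1.8, 3.0]
gripper_width: 35.5
gripper_force: 40.0
```

```bash
python3 -c "
from h import *
im,c=grab('wrist');cv2.imwrite('pics/w4.png',cv2.resize(im[:,:,::-1],(800,600),interpolation=cv2.INTER_CUBIC))"
```

```text
(no output)
```

View pics/w4.png

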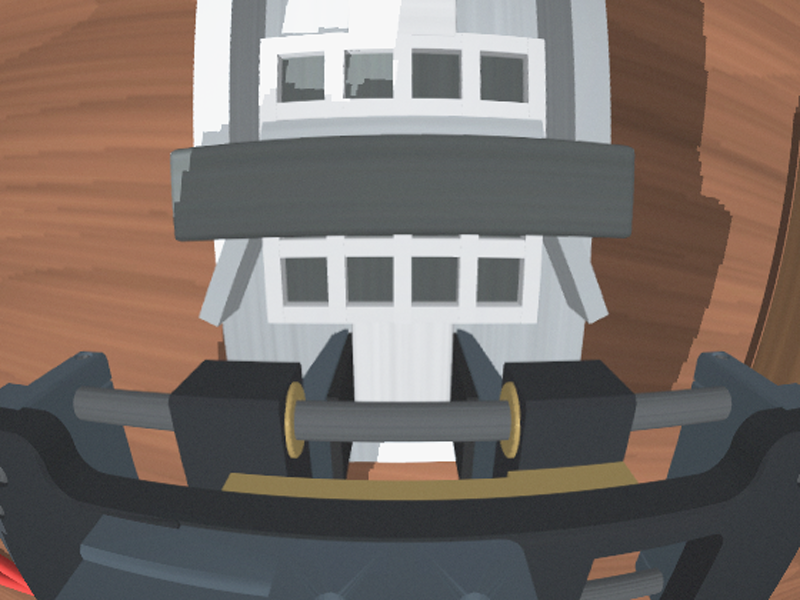

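The plate is in to the stop: contact is about 6 N at the predicted x, and the blade is lying on the grid at (400,128). I'm drawing it out, lifting, and returning to its old free spot to swap tongues.

```bash
python3 -m crank '[{"dx":-0.0149,"dy":-0.0021,"dz":0,"yaw":0},{"dx":-0.0149,"dy":-0.0021,"dz":0,"yaw":0},{"dx":-0.0149,"dy":-0.0021,"dz":0,"yaw":0},{"dx":-0.0149,"dy":-0.0021,"dz":0,"yaw":0},{"dx":-0.0149,"dy":-0.0021,"dz":0,"yaw":0},{"dx":-0.0149,"dy":-0.0021,"dz":0,"yaw":0},{"dx":-0.0149,"dy":-0.0021,"dz":0,"yaw":0},{"dx":-0.0149,"dy":-0.0021,"dz":0,"yaw":0},{"dx":-0.0149,"dy":-0.0021,"dz":0,"yaw":0},{"dx":-0.0149,"dy":-0.0021,"dz":0,"yaw":0}]'
python3 -m crank '[{"dx":0,"dy":0,"dz":0.01,"yaw":0},{"dx":0,"dy":0,"dz":0.04,"yaw":0},{"dx":0,"dy":0,"dz":0.06,"yaw":0},{"dx":0,"dy":0,"dz":0.03,"yaw":0},{"dx":0.0135,"dy":0.026,"dz":0,"yaw":0.98},{"dx":0.0135,"dy":0.026,"dz":0,"yaw":0.98},{"dx":0.0135,"dy":0.026,"dz":0,"yaw":0.98},{"dx":0.0135,"dy":0.026,"dz":0,"yaw":0.98},{"dx":0.0135,"dy":0.026,"dz":0,"yaw":0.98},{"dx":0.0135,"dy":0.026,"dz":0,"yaw":0.98}]'
python3 -m crank '[{"dx":0.0135,"dy":0.026,"dz":0,"yaw":0.98},{"dx":0.0135,"dy":0.026,"dz":0,"yaw":0.98},{"dx":0.0135,"dy":0.026,"dz":0,"yaw":0.98},{"dx":0.0135,"dy":0.026,"dz":0,"yaw":0.98},{"dx":0.0135,"dy":0.026,"dz":0,"yaw":0.98},{"dx":0.0135,"dy":0.026,"dz":0,"yaw":0.98},{"dx":0.0135,"dy":0.026,"dz":0,"yaw":0.98},{"dx":0,"dy":0,"dz":-0.05,"yaw":0},{"dx":0,"dy":0,"dz":-0.05,"yaw":0},{"dx":0,"dy":0,"dz":0,"yaw":0}]'
```

```text
time_s: 11.35
ee_pos: [410.1, -50.1, 17.2]
ee_rot: [180.0, -0.0, 7.9]
force: [0.5, 0.0, -2.6]
gripper_width: 35.5
gripper_force: 40.0
time_s: 12.6
ee_pos: [475.9, 75.5, 129.5]
ee_rot: [180.0, 0.0, 37.5]
force: [-0.2, 0.2, -3.0]
gripper_width: 35.7
gripper_force: 40.0
time_s: 13.85
ee_pos: [548.6, 219.5, 46.4]
ee_rot: [-179.6, 0.3, 71.7]
force: [0.1, 0.6, -2.4]
gripper_width: 35.8
gripper_force: 40.0
```

```bash
python3 -m crank '[{"dx":0,"dy":0,"dz":-0.02,"yaw":0},{"dx":0,"dy":0,"dz":-0.015,"yaw":0},{"dx":0,"dy":0,"dz":-0.008,"yaw":0},{"dx":0,"dy":0,"dz":-0.0042,"yaw":0},{"dx":0,"dy":0,"dz":0,"yaw":0}]'
python3 -m crank '[{"dx":0,"dy":0,"dz":0,"yaw":0},{"dx":0,"dy":0,"dz":0,"yaw":0},{"dx":0,"dy":0,"dz":0,"yaw":0},{"dx":0,"dy":0,"dz":0.05,"yaw":0},{"dx":0,"dy":0,"dz":0.07,"yaw":0},{"dx":0,"dy":0,"dz":0.07,"yaw":0},{"dx":0.014,"dy":0.043,"dz":0.05,"yaw":0},{"dx":0.014,"dy":0.043,"dz":0,"yaw":0},{"dx":0,"dy":0,"dz":0,"yaw":0}]' 1
python3 -c "
from h import *
plate('p2')"
```

```text
time_s: 14.48
ee_pos: [551.5, 220.5, 11.7]
ee_rot: [180.0, -0.0, 71.6]
force: [-0.0, 0.6, -3.1]
gripper_width: 36.1
gripper_force: 40.0
time_s: 15.6
ee_pos: [574.1, 291.2, 203.7]
ee_rot: [179.9, -0.1, 71.8]
force: [-0.2, 0.1, -0.8]
gripper_width: 91.4
gripper_force: 0.0
9766.5 px [281.82851638 184.00385356] ctr [574.4 292.5] size [178.8  96.7] yaw 71.93
4923.0 px [393.36261981  36.31789137] ctr [739.5 422.9] size [ 80.3 165.3] yaw -52.21
```

```bash
python3 -m crank '[{"dx":0.0146,"dy":0.0454,"dz":0,"yaw":0},{"dx":0.0146,"dy":0.0454,"dz":0,"yaw":0},{"dx":0,"dy":0,"dz":-0.07,"yaw":0},{"dx":0,"dy":0,"dz":-0.07,"yaw":0},{"dx":0,"dy":0,"dz":-0.055,"yaw":0},{"dx":0,"dy":0,"dz":-0.03,"yaw":0},{"dx":0,"dy":0,"dz":-0.015,"yaw":0},{"dx":0,"dy":0,"dz":0,"yaw":0}]' 1
python3 -m crank '[{"dx":0,"dy":0,"dz":0,"yaw":0},{"dx":0,"dy":0,"dz":0,"yaw":0},{"dx":0,"dy":0,"dz":0,"yaw":0},{"dx":0,"dy":0,"dz":0,"yaw":0},{"dx":0,"dy":0,"dz":0,"yaw":0},{"dx":0,"dy":0,"dz":0,"yaw":0}]' 0 40
```

```text
time_s: 16.65
ee_pos: [596.9, 361.1, 11.1]
ee_rot: [-180.0, 0.1, 71.6]
force: [-0.8, 0.4, 0.2]
gripper_width: 91.5
gripper_force: 0.0
time_s: 17.4
ee_pos: [597.2, 361.9, 11.4]
ee_rot: [180.0, -0.0, 71.6]
force: [0.7, -0.5, 0.8]
gripper_width: 36.0
gripper_force: 39.9
```

```bash
python3 -m crank '[{"dx":0,"dy":0,"dz":0.04,"yaw":0},{"dx":0,"dy":0,"dz":0.06,"yaw":0},{"dx":0,"dy":0,"dz":0.05,"yaw":0},{"dx":-0.0095,"dy":-0.0214,"dz":0,"yaw":0.968},{"dx":-0.0095,"dy":-0.0214,"dz":0,"yaw":0.968},{"dx":-0.0095,"dy":-0.0214,"dz":0,"yaw":0.968},{"dx":-0.0095,"dy":-0.0214,"dz":0,"yaw":0.968},{"dx":-0.0095,"dy":-0.0214,"dz":0,"yaw":0.968},{"dx":-0.0095,"dy":-0.0214,"dz":0,"yaw":0.968},{"dx":-0.0095,"dy":-0.0214,"dz":0,"yaw":0.968}]'
python3 -m crank '[{"dx":-0.0095,"dy":-0.0214,"dz":0,"yaw":0.968},{"dx":-0.0095,"dy":-0.0214,"dz":0,"yaw":0.968},{"dx":-0.0095,"dy":-0.0214,"dz":0,"yaw":0.968},{"dx":-0.0095,"dy":-0.0214,"dz":0,"yaw":0.968},{"dx":-0.0095,"dy":-0.0214,"dz":0,"yaw":0.968},{"dx":-0.0095,"dy":-0.0214,"dz":0,"yaw":0.968},{"dx":-0.0095,"dy":-0.0214,"dz":0,"yaw":0.968},{"dx":-0.0095,"dy":-0.0214,"dz":0,"yaw":0.968},{"dx":-0.0095,"dy":-0.0214,"dz":0,"yaw":0.968},{"dx":-0.0095,"dy":-0.0214,"dz":0,"yaw":0.968}]'
python3 -m crank '[{"dx":-0.0095,"dy":-0.0214,"dz":0,"yaw":0.968},{"dx":-0.0095,"dy":-0.0214,"dz":0,"yaw":0.968},{"dx":-0.0095,"dy":-0.0214,"dz":0,"yaw":0.968},{"dx":-0.0095,"dy":-0.0214,"dz":0,"yaw":0.968},{"dx":-0.0095,"dy":-0.0214,"dz":0,"yaw":0.968},{"dx":-0.0095,"dy":-0.0214,"dz":0,"yaw":0.968},{"dx":-0.0095,"dy":-0.0214,"dz":0,"yaw":0.968},{"dx":0,"dy":0,"dz":0,"yaw":0},{"dx":0,"dy":0,"dz":0,"yaw":0},{"dx":0,"dy":0,"dz":0,"yaw":0}]'
python3 -c "
from h import *
for n in('scene','top'):
    im,c=grab(n);np.save(n+'2.npy',im)
im=np.load('scene2.npy');cv2.imwrite('pics/s2.png',cv2.resize(im[100:310,80:360,::-1],(800,600),interpolation=cv2.INTER_CUBIC))
print(telemetry.state()['qpos'].round(1))"
```

```text
time_s: 18.65
ee_pos: [543.0, 241.4, 130.7]
ee_rot: [-179.9, -0.0, 105.7]
force: [-0.2, 0.9, -3.5]
gripper_width: 35.8
gripper_force: 40.0
time_s: 19.9
ee_pos: [466.7, 70.2, 130.9]
ee_rot: [-180.0, -0.1, 154.1]
force: [0.2, -0.4, -2.8]
gripper_width: 35.7
gripper_force: 40.0
time_s: 21.15
ee_pos: [414.8, -48.5, 131.3]
ee_rot: [180.0, -0.0, -172.2]
force: [0.7, -0.2, -2.3]
gripper_width: 35.9
gripper_force: 40.0
[  -8.3    9.2  116.8    0.    54.  -106.1]
```

View pics/s2.png

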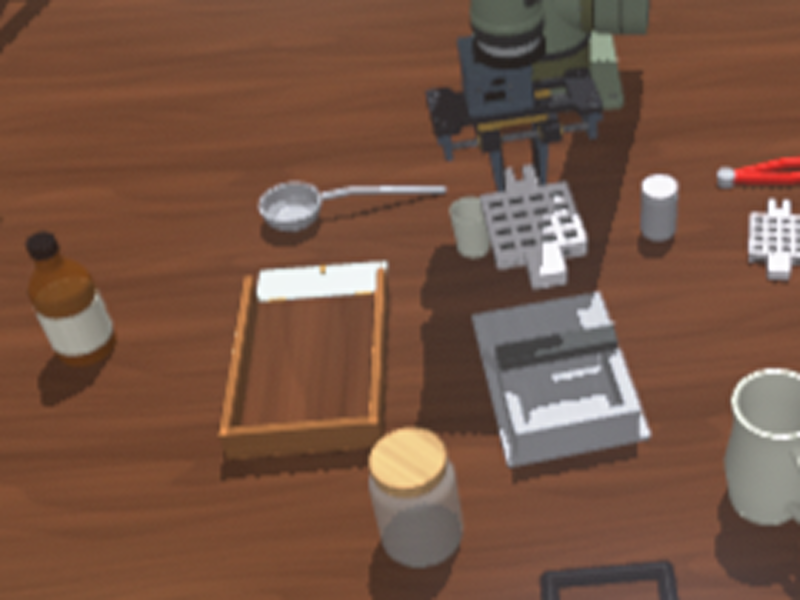

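The plate is held by its fork tongue, with the plain tongue (548,270) facing the station mouth and the grid up. Lowering and pushing in.

```bash
python3 -m crank '[{"dx":0,"dy":0,"dz":-0.04,"yaw":0},{"dx":0,"dy":0,"dz":-0.05,"yaw":0},{"dx":0,"dy":0,"dz":-0.03,"yaw":0},{"dx":0,"dy":0,"dz":-0.012,"yaw":0},{"dx":0,"dy":0,"dz":-0.005,"yaw":0},{"dx":0,"dy":0,"dz":-0.0045,"yaw":0},{"dx":0,"dy":0,"dz":-0.001,"yaw":0},{"dx":0,"dy":0,"dz":0,"yaw":0}]'
python3 -m crank '[{"dx":0.0124,"dy":0.0017,"dz":0,"yaw":0},{"dx":0.0124,"dy":0.0017,"dz":0,"yaw":0},{"dx":0.0124,"dy":0.0017,"dz":0,"yaw":0},{"dx":0.0124,"dy":0.0017,"dz":0,"yaw":0},{"dx":0,"dy":0,"dz":0,"yaw":0}]'
```

```text
time_s: 22.25
ee_pos: [415.1, -49.1, 17.9]
ee_rot: [-180.0, 0.1, -172.2]
force: [-0.1, 0.1, -2.5]
gripper_width: 35.8
gripper_force: 40.0
time_s: 22.88
ee_pos: [456.3, -43.5, 17.5]
ee_rot: [-180.0, 0.2, -172.2]
force: [1.2, 1.7, -1.5]
gripper_width: 35.9
gripper_force: 40.0
```

```bash
python3 -m crank '[{"dx":0.0124,"dy":0.0017,"dz":0,"yaw":0},{"dx":0.0124,"dy":0.0017,"dz":0,"yaw":0},{"dx":0.0124,"dy":0.0017,"dz":0,"yaw":0},{"dx":0.0124,"dy":0.0017,"dz":0,"yaw":0},{"dx":0,"dy":0,"dz":0,"yaw":0}]'
python3 -m crank '[{"dx":0.0124,"dy":0.0017,"dz":0,"yaw":0},{"dx":0.0124,"dy":0.0017,"dz":0,"yaw":0},{"dx":0.0124,"dy":0.0017,"dz":0,"yaw":0},{"dx":0,"dy":0,"dz":0,"yaw":0}]'
python3 -m crank '[{"dx":0.0035,"dy":0.0005,"dz":0,"yaw":0},{"dx":0.0025,"dy":0.0003,"dz":0,"yaw":0},{"dx":0,"dy":0,"dz":0,"yaw":0}]'
python3 -m crank '[{"dx":0.0013,"dy":0.0002,"dz":0,"yaw":0},{"dx":0.0013,"dy":0.0002,"dz":0,"yaw":0},{"dx":0,"dy":0,"dz":0,"yaw":0},{"dx":0,"dy":0,"dz":0,"yaw":0}]'
```

```text
time_s: 23.5
ee_pos: [495.9, -38.1, 17.4]
ee_rot: [-180.0, 0.2, -172.2]
force: [1.4, -0.3, -1.1]
gripper_width: 35.6
gripper_force: 40.0
time_s: 24.0
ee_pos: [525.5, -33.9, 17.4]
ee_rot: [-180.0, 0.1, -172.2]
force: [1.2, -0.1, -1.4]
gripper_width: 35.5
gripper_force: 40.0
time_s: 24.38
ee_pos: [528.6, -33.4, 17.4]
ee_rot: [180.0, 0.0, -172.2]
force: [-1.5, 0.3, -1.3]
gripper_width: 35.4
gripper_force: 40.0
time_s: 24.88
ee_pos: [530.7, -33.0, 17.4]
ee_rot: [180.0, 0.0, -172.2]
force: [-1.6, -0.1, -0.9]
gripper_width: 35.9
gripper_force: 40.0
```

```bash
python3 -m crank '[{"dx":0.0013,"dy":0.0002,"dz":0,"yaw":0},{"dx":0.0013,"dy":0.0002,"dz":0,"yaw":0},{"dx":0,"dy":0,"dz":0,"yaw":0},{"dx":0,"dy":0,"dz":0,"yaw":0}]'
```

```text
time_s: 25.38
ee_pos: [530.6, -33.0, 17.3]
ee_rot: [180.0, -0.2, -172.2]
force: [-7.9, -2.2, 2.9]
gripper_width: 35.8
gripper_force: 40.0
```

Contact with the stop again (7.9 N, stalled at the predicted x). Now I draw out, lift, turn to the compartment's yaw (centre about (560.5,-290), yaw about 0.3°) and carry the plate over.

```bash
python3 -m crank '[{"dx":-0.0149,"dy":-0.0021,"dz":0,"yaw":0},{"dx":-0.0149,"dy":-0.0021,"dz":0,"yaw":0},{"dx":-0.0149,"dy":-0.0021,"dz":0,"yaw":0},{"dx":-0.0149,"dy":-0.0021,"dz":0,"yaw":0},{"dx":-0.0149,"dy":-0.0021,"dz":0,"yaw":0},{"dx":-0.0149,"dy":-0.0021,"dz":0,"yaw":0},{"dx":-0.0149,"dy":-0.0021,"dz":0,"yaw":0},{"dx":-0.0149,"dy":-0.0021,"dz":0,"yaw":0},{"dx":-0.0149,"dy":-0.0021,"dz":0,"yaw":0},{"dx":-0.0149,"dy":-0.0021,"dz":0,"yaw":0}]'
python3 -m crank '[{"dx":0,"dy":0,"dz":0.01,"yaw":0},{"dx":0,"dy":0,"dz":0.04,"yaw":0},{"dx":0,"dy":0,"dz":0.06,"yaw":0},{"dx":0,"dy":0,"dz":0.03,"yaw":0},{"dx":0.0143,"dy":-0.05,"dz":0,"yaw":-0.25},{"dx":0.0143,"dy":-0.05,"dz":0,"yaw":-0.25},{"dx":0.0143,"dy":-0.05,"dz":0,"yaw":-0.25},{"dx":0.0143,"dy":-0.05,"dz":0,"yaw":-0.25},{"dx":0.0143,"dy":-0.05,"dz":0,"yaw":-0.25},{"dx":0.0143,"dy":-0.05,"dz":0,"yaw":-0.25}]'
python3 -m crank '[{"dx":0,"dy":0,"dz":0,"yaw":0},{"dx":0,"dy":0,"dz":-0.03,"yaw":0},{"dx":0,"dy":0,"dz":-0.04,"yaw":0},{"dx":0,"dy":0,"dz":0,"yaw":0},{"dx":0,"dy":0,"dz":0,"yaw":0}]'
python3 -c "
from h import *
im,c=grab('scene');cv2.imwrite('pics/s3.png',cv2.resize(im[150:300,100:300,::-1],(800,600),interpolation=cv2.INTER_CUBIC))"
```

```text
time_s: 26.62
ee_pos: [412.7, -49.7, 17.5]
ee_rot: [180.0, 0.0, -172.2]
force: [0.7, 1.2, -2.6]
gripper_width: 35.8
gripper_force: 40.0
time_s: 27.88
ee_pos: [482.4, -290.9, 129.7]
ee_rot: [180.0, -0.0, -179.7]
force: [0.8, -0.2, -2.4]
gripper_width: 35.4
gripper_force: 40.0
time_s: 28.5
ee_pos: [482.7, -289.5, 74.5]
ee_rot: [-180.0, 0.1, -179.7]
force: [0.7, -0.2, -2.8]
gripper_width: 36.0
gripper_force: 40.0
```

View pics/s3.png

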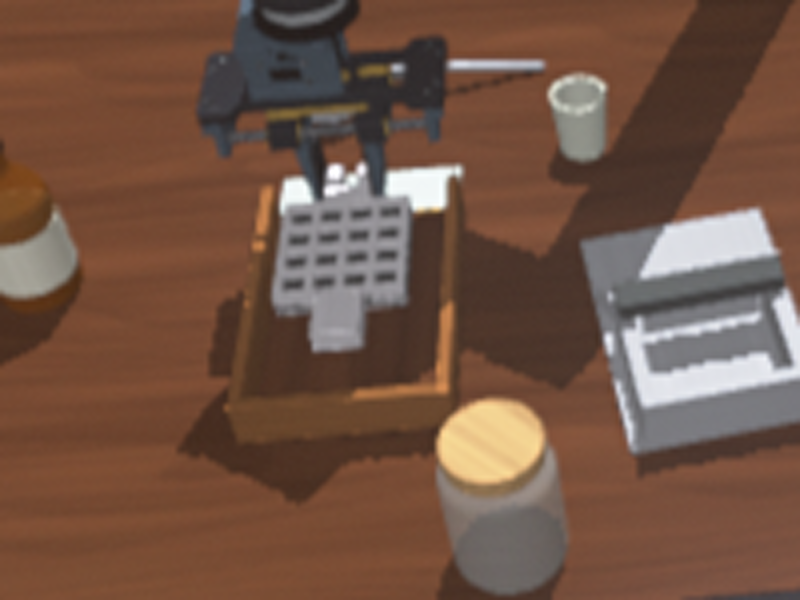

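The plate hangs over the compartment between both walls, centred once the raised-view parallax is allowed for. Lowering gently and releasing part-open.

```bash
python3 -m crank '[{"dx":0,"dy":0,"dz":-0.025,"yaw":0},{"dx":0,"dy":0,"dz":-0.025,"yaw":0},{"dx":0,"dy":0,"dz":-0.01,"yaw":0},{"dx":0,"dy":0,"dz":-0.005,"yaw":0},{"dx":0,"dy":0,"dz":-0.004,"yaw":0},{"dx":0,"dy":0,"dz":-0.0015,"yaw":0},{"dx":0,"dy":0,"dz":0,"yaw":0}]'
python3 -m crank '[{"dx":0,"dy":0,"dz":0,"yaw":0},{"dx":0,"dy":0,"dz":0,"yaw":0},{"dx":0,"dy":0,"dz":0,"yaw":0},{"dx":0,"dy":0,"dz":0.01,"yaw":0},{"dx":0,"dy":0,"dz":0.03,"yaw":0},{"dx":0,"dy":0,"dz":0.06,"yaw":0},{"dx":0,"dy":0,"dz":0.07,"yaw":0},{"dx":-0.04,"dy":0,"dz":0.07,"yaw":0},{"dx":-0.06,"dy":0.04,"dz":0,"yaw":0},{"dx":-0.04,"dy":0.06,"dz":0,"yaw":0}]' 0.65
python3 -m crank '[{"dx":0,"dy":0.06,"dz":0,"yaw":0},{"dx":0,"dy":0.06,"dz":0,"yaw":0},{"dx":0,"dy":0.06,"dz":0,"yaw":0},{"dx":0,"dy":0,"dz":0,"yaw":0}]'
python3 - <<'E'
from h import *
b,c=grab('top');cv2.imwrite('pics/t3.png',cv2.resize(b[120:300,110:470,::-1],(800,400),interpolation=cv2.INTER_CUBIC))
E
```

```text
time_s: 29.42
ee_pos: [482.5, -289.8, 17.5]
ee_rot: [-180.0, 0.1, -179.7]
force: [-0.5, 1.2, -1.8]
gripper_width: 35.6
gripper_force: 40.0
time_s: 30.68
ee_pos: [369.8, -209.3, 208.4]
ee_rot: [-179.9, 0.1, -179.8]
force: [0.6, 1.0, -0.3]
gripper_width: 59.2
gripper_force: 0.0
time_s: 31.18
ee_pos: [370.7, -63.3, 207.9]
ee_rot: [180.0, 0.1, -179.4]
force: [0.5, -0.9, 0.2]
gripper_width: 59.5
gripper_force: 0.0
```

View pics/t3.png

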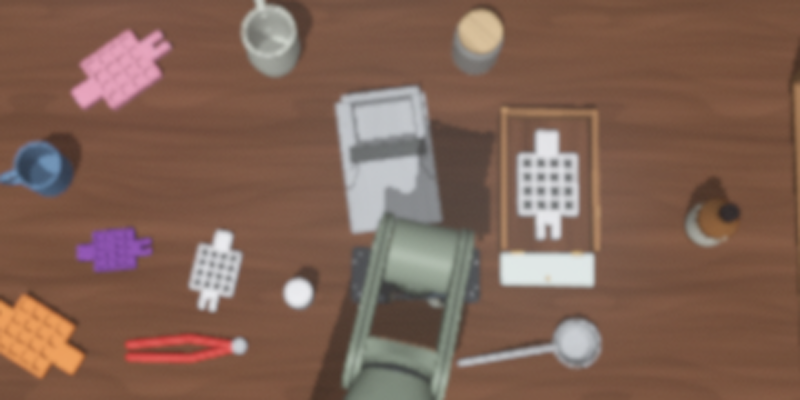

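The plate lies flat, grid up and centred lengthways in the compartment (548,183). The other things stand where they were, except the eggcup, which is hidden under the arm. The tool stayed well above it.

```bash
python3 -c "
from workcell import ticket
print(ticket.job_done())"
```

```text
the job is handed in; nothing more can be done
None
```

I scraped both halves to the back stop, forked tongue first and then plain, laid the plate flat, grid up and lengthways in the walnut compartment, and handed the job in at about 31 s; the result was not reported back to me.

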